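# Latch the blue tool case

## Robot

A 6-joint arm with a two-finger parallel gripper is mounted at the origin on the work surface. World frame = base frame: x ahead of the robot, y to its left, z up, the work surface at z = 0. Lengths are in m, angles in degrees, forces in N, time in s.
With the tool pointing down it reaches from about 0.4 to 0.825 m from the base axis. Payload 7 kg.
Tool frame: the origin (TCP) lies midway between the tips of the shut fingers; the grasp point (between the pads) lies 19 mm behind it; z points along the fingers, y is the line along which they close (so a half turn about z gives the same grasp; the last joint's range is limited). The gripper opens to 88 mm and grips with 3 to 60 N. Pads are 19 mm wide; open, the fingers measure 130 mm over their backs; the gripper's body (78 mm by 193 mm) begins 47 mm behind the grasp point.
Start: joints at [-46.69, 20.546, 0.682, 0, -70.136, -16.507], TCP at [0.304, -0.602, 0.227] pointing down, gripper open.
Joint ranges: [-176.03, 176.03], [-82.01, 121.73], [-58.28, 71.71], [-173.87, 95.51], [-174.79, -0.11], [-173.66, 173.66]. Speed limits (degrees/s): [136.94, 136.94, 172.46, 180, 180, 180].

## Interface

Orientations are given as [roll, pitch, yaw] about the fixed x, y, z axes, in that order (R = Rz(yaw) Ry(pitch) Rx(roll)).
In Python, from plant import r gives the robot as it stands. The module is installed in compiled form; this text tells all that it offers.
- The arm moves only by the tool play_rows, never from a script. Its argument "rows" is a list of rows, each an object with "slide": the shift along the tool's x, y, z as a fraction of full scale, a list of three; "delta_rot": the turn, a rotation vector about the tool's x, y, z as a fraction of full scale, a list of three; "fingers": the opening, from -1 (shut) to 1 (fully open). In form: [{"slide": [x, y, z], "delta_rot": [rx, ry, rz], "fingers": fingers}, ...]. A call has 1 to 8 rows; each row shifts and turns the commanded pose from where the row before left it, along the tool's axes as they then stand; what a row does not reach is not made up. Full scale, the value 1, is 0.15 m for a shift and 0.08 rad for a turn. A row lasts 1/8 s, in which the tool goes at most 62.5 mm and 10.7 degrees, less where a joint would pass 70% of its speed; a pose out of reach is approached as far as the arm can. A call with a number of a shift or a turn outside -1 to 1 is refused whole. A call with a gripper value outside its range is refused whole. The fingers move at their own pace and stop on an object; "squeeze" is the grip in N (left out, the last holds). Time passes only in rows, so rows that do not move let the fingers close. It gives the time, the measured TCP pose, the force, the opening and the grip force at its end, in the units of the state.
- r.get_state(): the state, without advancing time (a new reading comes with each control period).
- r.capture(name): name is "scene" or "top" or "wrist"; returns a dict with "image" (480x640x3 uint8, blue, green, red), "fx", "fy", "cx", "cy" (pixels), "R" (3x3) and "t" (3): a world point X has camera coordinates R X + t; the wrist camera has in their place "T_tool_cam" (4x4, takes a point from camera to tool coordinates, whose origin is the TCP and whose axes are the flange's). Camera axes: x right, y down, z forward; pixel columns grow to the right and rows downward; lengths in m; the calibration is good to about 2 mm. A picture is of the moment at which its call begins: read the wrist's pose just before it. There is no depth.
- r.close_job(): hands the job in; it is judged then, once.
The state is a dict: "time_s": time; "joints": joint angles; "qd": joint speeds; "joint_torque": joint torques, N m; "tcp_pos": TCP position; "eef_rot": TCP orientation; "contact_force": force on the tool from outside, world axes, zero at the start; "moment": the same for the moment, N m; "gripper_width": finger opening in m; "gripper_force": force on a finger pad.
Only numpy, scipy, OpenCV 4.12 (cv2) and the standard library are available. Lean on these libraries where they do the work, as an engineer would, in place of code of your own. Each camera call takes 0.05 s, during which the arm holds its last target. There are 200 camera calls.

## Task

The lid of the blue tool case is standing ajar. Swing its latch strap down so that the strap's end bar drops over the hooked keeper on the lid, then push the red lever over and press it down flat, so that the lid is pulled tight and stays latched. Leave the yellow case alone.

Things in the scene. Friction and masses are not known exactly. Their poses are not given: they have to be found in the camera images.
- blue_case: Blue tool case standing fixed on the bench on its hinge edge, 165 (x) x 200 (y) x 150 mm tall. Origin: on the bench, under the middle of the plane where its two shells meet; z up. Fixed shell at x 0 to 105 mm, lid at x 0 to -60. The latch is on top (z = 150) at y = 0. All mm below are in this frame.
- blue_bar (a point): Middle of the strap's 6 mm end bar. Steel strap, 36 wide, 3 thick, hinged on the lever 30 mm from the lever's axis, bar 80 mm from that hinge, window at 54-77, solid plate (press there) at 34-54. Starts steep, 49-72 deg up to -x; pushed to -x and down (1 N) it falls on by itself below 40 deg, until the bar lies on the keeper's foot (z = 161), beyond the hook with a few mm of slack.
- blue_lever (a joint): Angle of the red latch lever, axis along y at x 18, z 166; 74 mm long from the axis, 32 wide, 6 thick. 0 = flat, pointing to +x; 1.57 would be upright. Starts at 1.2 to 1.4, leaning to +x; stays where left (2 N at its end moves it). With the strap hooked, pushing it over to +x and down (about 5 N near its end) draws the lid shut; flat, it stays by itself.
- blue_lid (a joint): Opening of the lid, hinged along its bottom edge: 0 = tight, 0.052 = ajar (8 mm gap on top), where a springy seal (6 N) holds it unless latched. On its top is the keeper: a steel hook 14 wide, 6 thick, leaning to -x, standing on a foot (top z = 158) up to z = 175, its outer face at x = -28 when tight, -36 when ajar.
- yellow_case: Yellow tool case, a bystander, of the same build, frame and size as the blue one, its latch open too. Not to be touched.

How it is judged (in metres and radians):
On the way:
1. the strap's end bar is down over the keeper of the blue case, lever still up (z of blue_bar in the frame of blue_case below 0.17 m and x of blue_bar in the frame of blue_case below -0.03 m and value of joint blue_lever above 0.6 rad), for 0.1 s.
At the end, for the whole second after the job is handed in: The blue lid is drawn tight (under 0.018 rad open, about 3 mm at the top), its lever is down within 0.15 rad of flat, and the strap's bar is down over the keeper (below 170 mm in the case's frame) (value of joint blue_lid below 0.018 rad and value of joint blue_lever below 0.15 rad and z of blue_bar in the frame of blue_case below 0.17 m); the robot touches nothing.
It fails at once if the robot touches the yellow case (over 1 N) (contact force between any of the arm, the fingers and yellow_case above 1 N).
It also fails if it takes over 42 s, if anything falls off the work surface, if the arm or the gripper's body presses on something with over 40 N, if the wrist force passes 120 N, or if a joint passes its speed limit or range.

## Working session

There is one attempt and no reset: what is moved stays moved. The work goes in short steps, Python scripts to look and compute and a tool call to move; the robot and the scene stay as the last step left them, time stands still between calls to the robot, and variables do not carry over. Pictures are saved under pics/ and viewed, at most 10 in all, crops included, and the job is handed in when it is done.

Besides the shell and the picture viewer there is one more tool, called after "Emit:" as name([rows], argument=value, ...), one row to a line, values as JSON. play_rows: Moves the arm, as the interface text tells. Shift numbers are shares of 0.15 m and turn numbers shares of 0.08 rad, none past 1 either way. Its arguments: {"type":"object","properties":{"rows":{"type":"array"},"squeeze":{"type":"number"}},"required":["rows"]}

```bash
mkdir -p pics; ls
python3 - <<'E'
from plant import r
import cv2
s=r.get_state(); print(s)
for n in("scene","top"):
    c=r.capture(n); cv2.imwrite(f"pics/{n}0.png",c["image"]); print(n,c["fx"],c["fy"],c["cx"],c["cy"],c["R"],c["t"])
E
```

```text
pics
{'time_s': 0.0, 'joints': array([-4.66898580e+01,  2.05884660e+01,  6.32102353e-01, -2.25363904e-02,
       -7.01347846e+01, -1.65073418e+01]), 'qd': array([ 0.07310132,  0.07379858, -0.12996722, -0.09543645, -0.06593116,
       -0.02954235]), 'joint_torque': array([-9.36293945e-04, -5.82717204e+01,  2.93064594e+01,  6.99743316e+00,
        6.87775886e-03, -1.53573164e-04]), 'tcp_pos': array([ 0.30413312, -0.60203326,  0.2256359 ]), 'eef_rot': array([ 1.79906588e+02, -5.58904447e-03, -1.53204870e+02]), 'contact_force': array([ 0.37064271, -0.75643061,  0.56889945]), 'moment': array([-0.03372847,  0.02615293,  0.00123916]), 'gripper_force': 0.0, 'gripper_width': 0.08770405699249123}
scene 620.1045683373075 620.1045683373075 309.43766899611484 242.54526686797698 [[ 0.82559071 -0.56423549 -0.00618808]
 [-0.53897096 -0.78528187 -0.304701  ]
 [ 0.16706373  0.25489351 -0.95242796]] [-0.46655194  0.31300481  0.94126601]
top 481.224266338653 481.224266338653 317.11878956749837 244.64675459058327 [[-0.18691694 -0.98237404 -0.00181528]
 [-0.96097558  0.18322841 -0.20725176]
 [ 0.20393136 -0.03699442 -0.97828596]] [0.08201498 0.56742939 0.72152638]
```

View pics/scene0.png

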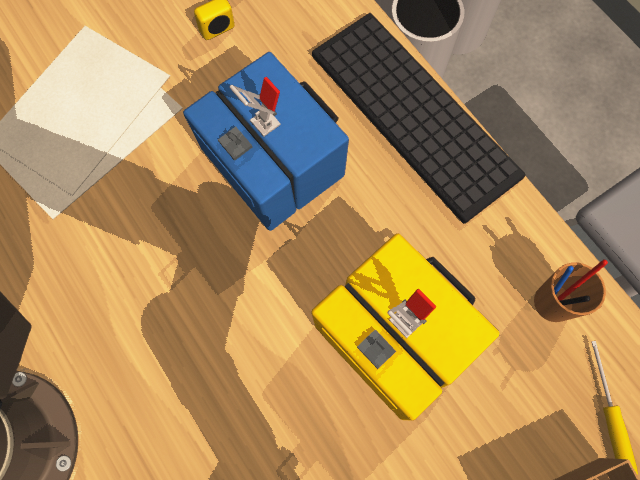

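View pics/top0.png

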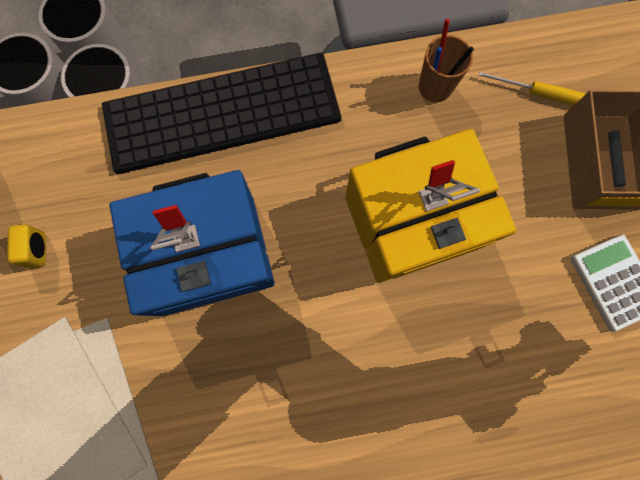

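The blue case is seen in both views: scene shell corners are about (268,52) and (349,140), top view (111,205) and (241,172). The red lever is at top (170,218), the keeper at (192,277), and the lid faces the robot.

```bash
cat > h.py <<'E'
import numpy as np, cv2
from plant import r
def ray(c,u,v):
    d=c["R"].T@np.array([(u-c["cx"])/c["fx"],(v-c["cy"])/c["fy"],1]); return -c["R"].T@c["t"],d
def onz(c,u,v,z):
    o,d=ray(c,u,v); return o+d*(z-o[2])/d[2]
def tri(*L):
    A=0;b=0
    for c,u,v in L:
        o,d=ray(c,u,v); d=d/np.linalg.norm(d); P=np.eye(3)-np.outer(d,d); A=A+P;b=b+P@o
    return np.linalg.solve(A,b)
def proj(c,X):
    p=c["R"]@X+c["t"]; return np.array([c["fx"]*p[0]/p[2]+c["cx"],c["fy"]*p[1]/p[2]+c["cy"]])
E
python3 - <<'E'
from h import *
np.set_printoptions(precision=4,suppress=True)
S=r.capture("scene");T=r.capture("top")
for c,n,pts in((S,"s",[(268,52),(349,140),(219,92),(297,183)]),(T,"t",[(111,205),(241,172),(118,268),(258,238)])):
    for p in pts: print(n,onz(c,*p,.15))
for n,c,(x,y,w,h) in(("s",S,(175,40,185,195)),("t",T,(100,160,185,160))):
    im=cv2.resize(c["image"][y:y+h,x:x+w],None,fx=3.0,fy=3.0,interpolation=cv2.INTER_CUBIC); cv2.imwrite(f"pics/crop_{n}.png",im); 
a=cv2.imread("pics/crop_s.png");b=cv2.imread("pics/crop_t.png")
H=560;a=cv2.resize(a,(400,int(a.shape[0]*400/a.shape[1])));b=cv2.resize(b,(400,int(b.shape[0]*400/b.shape[1])))
o=np.zeros((max(len(a),len(b)),800,3),np.uint8);o[:len(a),:400]=a;o[:len(b),400:]=b;cv2.imwrite("pics/both.png",o)
E
```

```text
s [0.6679 0.2645 0.15  ]
s [0.6838 0.0669 0.15  ]
s [0.5663 0.2473 0.15  ]
s [0.5805 0.0531 0.15  ]
t [0.6682 0.2619 0.15  ]
t [0.6828 0.0679 0.15  ]
t [0.5735 0.2614 0.15  ]
t [0.5794 0.0594 0.15  ]
```

View pics/both.png

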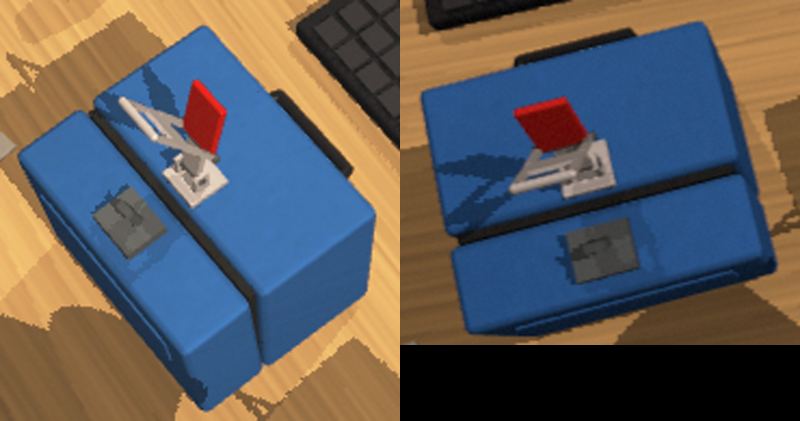

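Both crops are clear: the steep strap bar is mid at about (139,95) in scene and (167,246) in top, the keeper foot is centred at about (235,142) and (193,276).

Run:
```python
from h import *
np.set_printoptions(precision=4,suppress=True)
S=r.capture("scene");T=r.capture("top")
k=400/185
s=lambda u,v:(S,175+u/k,40+v/k)
t=lambda u,v:(T,100+(u-400)/k,160+v/k)
P={}
for n,a,b in(("farL",(203,25),(422,92)),("farR",(376,212),(704,23)),("nearL",(95,97),(445,237)),("lidtopL",(20,155),(454,250)),
 ("keepfoot",(130,221),(602,251)),("barA",(121,99),(513,190)),("barB",(155,138),(575,183)),("levA",(197,80),(514,103)),("levB",(226,98),(571,96)),("pedestal nearcorner",(195,206),(615,186))):
    P[n]=tri(s(*a),t(*b)); print(n,P[n])
d=P["farL"]-P["farR"]; yaw=np.arctan2(-d[0],d[1]); print("yaw",np.degrees(yaw))
R=np.array([[np.cos(yaw),-np.sin(yaw),0],[np.sin(yaw),np.cos(yaw),0],[0,0,1]])
m=(P["farL"]+P["farR"])/2; m[2]=0; o=m-R@[.105,0,0]; print("origin",o)
for n in P: print(n,R.T@(P[n]-o))
```

```text
farL [0.667  0.2582 0.1606]
farR [0.6837 0.0678 0.1544]
nearL [0.5719 0.2583 0.1491]
lidtopL [0.5166 0.2076 0.2402]
keepfoot [0.5396 0.1554 0.1606]
barA [0.5599 0.1722 0.2733]
barB [0.5617 0.1409 0.2665]
levA [0.615  0.1726 0.2482]
levB [0.6098 0.1354 0.2733]
pedestal nearcorner [0.5832 0.1429 0.1534]
yaw 4.988855804503624
origin [0.5707 0.1539 0.    ]
farL [0.105  0.0956 0.1606]
farR [ 0.105  -0.0956  0.1544]
nearL [0.0102 0.1039 0.1491]
lidtopL [-0.0492  0.0582  0.2402]
keepfoot [-0.0309  0.0042  0.1606]
barA [-0.0092  0.0192  0.2733]
barB [-0.0102 -0.0121  0.2665]
levA [0.0457 0.0148 0.2482]
levB [ 0.0373 -0.0218  0.2733]
pedestal nearcorner [ 0.0114 -0.012   0.1534]
```

Emit:
play_rows([
  {"slide": [0,0,-0.19],"delta_rot": [0,0,0.96],"fingers": -1},
  {"slide": [0,0,-0.19],"delta_rot": [0,0,0.96],"fingers": -1},
  {"slide": [0,0,-0.19],"delta_rot": [0,0,0.96],"fingers": -1},
  {"slide": [0,0,-0.19],"delta_rot": [0,0,0.96],"fingers": -1},
  {"slide": [0,0,-0.19],"delta_rot": [0,0,0.96],"fingers": -1},
  {"slide": [0,0,0],"delta_rot": [0,0,0],"fingers": -1},
])

```text
time_s: 1.05
tcp_pos: [0.3046, -0.6033, 0.3719]
eef_rot: [-179.8, 0.1, -175.2]
contact_force: [0.6, -0.5, -0.3]
gripper_width: 0.0334
gripper_force: 0.0
```

Emit:
play_rows([
  {"slide": [-0.15,0.306,0],"delta_rot": [0,0,0],"fingers": -1},
  {"slide": [-0.15,0.306,0],"delta_rot": [0,0,0],"fingers": -1},
  {"slide": [-0.15,0.306,0],"delta_rot": [0,0,0],"fingers": -1},
  {"slide": [-0.15,0.306,0],"delta_rot": [0,0,0],"fingers": -1},
  {"slide": [-0.15,0.306,0],"delta_rot": [0,0,0],"fingers": -1},
  {"slide": [-0.15,0.306,0],"delta_rot": [0,0,0],"fingers": -1},
  {"slide": [-0.15,0.306,0],"delta_rot": [0,0,0],"fingers": -1},
  {"slide": [-0.15,0.306,0],"delta_rot": [0,0,0],"fingers": -1},
])

```text
time_s: 2.05
tcp_pos: [0.453, -0.2197, 0.3685]
eef_rot: [180.0, -0.0, -175.2]
contact_force: [1.1, -0.2, -0.0]
gripper_width: 0.0004
gripper_force: 0.0
```

Emit:
play_rows([
  {"slide": [-0.15,0.306,0],"delta_rot": [0,0,0],"fingers": -1},
  {"slide": [-0.15,0.306,0],"delta_rot": [0,0,0],"fingers": -1},
  {"slide": [-0.15,0.306,0],"delta_rot": [0,0,0],"fingers": -1},
  {"slide": [-0.15,0.306,0],"delta_rot": [0,0,0],"fingers": -1},
  {"slide": [-0.15,0.306,0],"delta_rot": [0,0,0],"fingers": -1},
  {"slide": [-0.15,0.306,0],"delta_rot": [0,0,0],"fingers": -1},
  {"slide": [-0.15,0.306,0],"delta_rot": [0,0,0],"fingers": -1},
  {"slide": [-0.15,0.306,0],"delta_rot": [0,0,0],"fingers": -1},
])

```text
time_s: 3.05
tcp_pos: [0.6017, 0.1611, 0.3683]
eef_rot: [-180.0, -0.0, -175.1]
contact_force: [0.7, -0.6, 0.3]
gripper_width: 0.0003
gripper_force: 0.0
```

Run:
```python
from h import *
s=r.get_state();print(s["tcp_pos"],s["eef_rot"],s["gripper_width"])
c=r.capture("wrist");cv2.imwrite("pics/w1.png",c["image"]);print(c["T_tool_cam"],c["fx"],c["cx"],c["cy"])
```

```text
[0.6017071  0.16111749 0.36829763] [-1.79990588e+02 -4.94359441e-02 -1.75145973e+02] 0.0003460573866782673
[[ 1.59992888e-03 -9.54091684e-01 -2.99510431e-01  8.09265846e-02]
 [ 9.99998540e-01  1.34695874e-03  1.05106327e-03  4.38902331e-05]
 [-5.99382533e-04 -2.99511675e-01  9.54092447e-01 -1.56826271e-01]
 [ 0.00000000e+00  0.00000000e+00  0.00000000e+00  1.00000000e+00]] 412.49986076331123 325.23993716997876 239.77397012163337
```

View pics/w1.png

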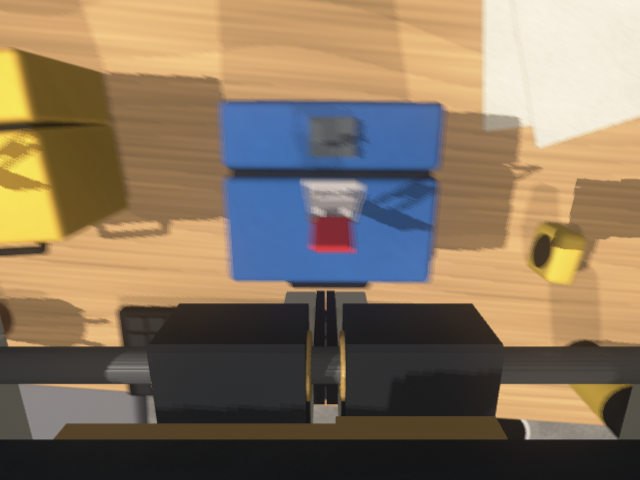

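The wrist view shows the case square to the tool, with the latch at column about 333 and the fingers at 325. I take a sharper measurement of x and y from it.

```bash
cat >> h.py <<'E'
from scipy.spatial.transform import Rotation as Ro
def wcam():
    s=r.get_state(); c=r.capture("wrist"); M=np.eye(4); M[:3,:3]=Ro.from_euler("xyz",s["eef_rot"],degrees=True).as_matrix(); M[:3,3]=s["tcp_pos"]
    W=np.linalg.inv(M@c["T_tool_cam"]); c["R"]=W[:3,:3]; c["t"]=W[:3,3]; return s,c
E
python3 - <<'E'
from h import *
np.set_printoptions(precision=4,suppress=True)
s,c=wcam();im=c["image"];cv2.imwrite("pics/w2.png",im)
hsv=cv2.cvtColor(im,cv2.COLOR_BGR2HSV)
b=cv2.inRange(hsv,(100,120,40),(125,255,255)); red=cv2.inRange(hsv,(0,150,80),(6,255,255))|cv2.inRange(hsv,(174,150,80),(180,255,255)); red[300:]=0
b[290:]=0
for row in (115,150,190,200,265):
    x=np.where(b[row])[0]; x=x[(x>200)&(x<470)]
    print(row,x.min(),x.max(),onz(c,x.min(),row,.15),onz(c,x.max(),row,.15))
for col in(250,280,400,420):
    y=np.where(b[:,col]==0)[0]; y=y[(y>140)&(y<200)]; e=y.max()+1; f=np.where(b[:,col])[0].max()
    print(col,e,f,onz(c,col,e,.15),onz(c,col,f,.15))
y,x=np.where(red[150:]) ; y+=150
for q in np.unique(y)[[0,len(np.unique(y))//2,-1]]: print("red",q,x[y==q].min(),x[y==q].max())
T=r.capture("top");S=r.capture("scene")
E
```

```text
115 211 432 [0.5349 0.0608 0.15  ] [0.518  0.2515 0.15  ]
150 213 431 [0.5646 0.0627 0.15  ] [0.5475 0.2555 0.15  ]
190 216 428 [0.6003 0.0657 0.15  ] [0.5832 0.2587 0.15  ]
200 216 427 [0.6096 0.0658 0.15  ] [0.5925 0.2593 0.15  ]
265 221 421 [0.6732 0.0712 0.15  ] [0.6563 0.2638 0.15  ]
250 174 277 [0.5829 0.0962 0.15  ] [0.6833 0.0996 0.15  ]
280 174 277 [0.5806 0.1231 0.15  ] [0.6807 0.1287 0.15  ]
400 175 278 [0.5719 0.2312 0.15  ] [0.6715 0.2455 0.15  ]
420 176 275 [0.5712 0.2494 0.15  ] [0.6666 0.2644 0.15  ]
red 213 305 337
red 230 301 340
red 247 312 340
```

Emit:
play_rows([
  {"slide": [0.07,0,0.2],"delta_rot": [0,0,0],"fingers": -1},
  {"slide": [0,0,0.2],"delta_rot": [0,0,0],"fingers": -1},
  {"slide": [0,0,0.2],"delta_rot": [0,0,0],"fingers": -1},
  {"slide": [0,0,0.2],"delta_rot": [0,0,0],"fingers": -1},
  {"slide": [0,0,0],"delta_rot": [0,0,0],"fingers": -1},
])

```text
time_s: 3.88
tcp_pos: [0.5896, 0.1569, 0.2472]
eef_rot: [-179.9, -0.2, -175.3]
contact_force: [-0.8, -0.6, 0.8]
gripper_width: 0.0002
gripper_force: 0.0
```

Run:
```python
from h import *
a=r.capture("scene")["image"][20:220,140:370];b=r.capture("top")["image"][140:340,80:310]
cv2.imwrite("pics/b2.png",cv2.resize(np.hstack([a,b]),(800,348),interpolation=cv2.INTER_CUBIC))
```

```text
(no output)
```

View pics/b2.png

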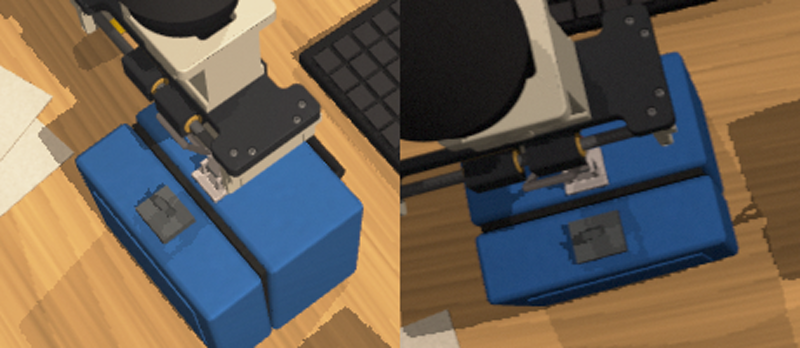

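The gripper is between strap and lever with no contact. Now push the strap to -x and down.

Emit:
play_rows([
  {"slide": [0.05,0,0.033],"delta_rot": [0,0,0],"fingers": -1},
  {"slide": [0.05,0,0.033],"delta_rot": [0,0,0],"fingers": -1},
  {"slide": [0.05,0,0.05],"delta_rot": [0,0,0],"fingers": -1},
  {"slide": [0.04,0,0.05],"delta_rot": [0,0,0],"fingers": -1},
  {"slide": [0.04,0,0.05],"delta_rot": [0,0,0],"fingers": -1},
  {"slide": [0,0,0],"delta_rot": [0,0,0],"fingers": -1},
  {"slide": [0,0,0],"delta_rot": [0,0,0],"fingers": -1},
])

```text
time_s: 4.85
tcp_pos: [0.557, 0.1558, 0.2168]
eef_rot: [-180.0, 0.0, -175.2]
contact_force: [-0.1, -0.5, 0.6]
gripper_width: 0.0001
gripper_force: 0.0
```

Run:
```python
from h import *
a=r.capture("scene")["image"][20:220,140:370];b=r.capture("top")["image"][140:340,80:310]
cv2.imwrite("pics/b3.png",cv2.resize(np.hstack([a,b]),(800,348),interpolation=cv2.INTER_CUBIC))
```

```text
(no output)
```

View pics/b3.png

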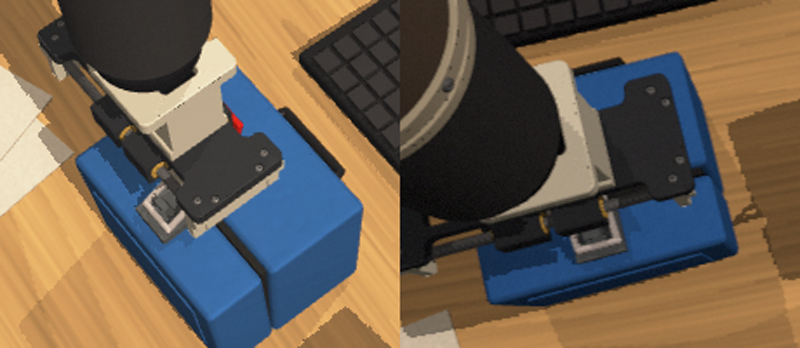

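The strap's end bar lies around the hook (left crop about (165,205), right crop (598,240)). Now the lever.

Emit:
play_rows([
  {"slide": [-0.12,0,-0.025],"delta_rot": [0,0,0],"fingers": -1},
  {"slide": [-0.12,0,-0.02],"delta_rot": [0,0,0],"fingers": -1},
  {"slide": [-0.065,0,0.017],"delta_rot": [0,0,0],"fingers": -1},
  {"slide": [-0.065,0,0.017],"delta_rot": [0,0,0],"fingers": -1},
  {"slide": [-0.047,0,0.037],"delta_rot": [0,0,0],"fingers": -1},
  {"slide": [-0.047,0,0.037],"delta_rot": [0,0,0],"fingers": -1},
])

```text
time_s: 5.7
tcp_pos: [0.6266, 0.1615, 0.2072]
eef_rot: [-180.0, 0.0, -175.2]
contact_force: [-1.9, -0.8, 2.6]
gripper_width: 0.0009
gripper_force: 1.8
```

Emit:
play_rows([
  {"slide": [-0.033,0,0.05],"delta_rot": [0,0,0],"fingers": -1},
  {"slide": [-0.033,0,0.05],"delta_rot": [0,0,0],"fingers": -1},
  {"slide": [-0.027,0,0.07],"delta_rot": [0,0,0],"fingers": -1},
  {"slide": [0,0,0],"delta_rot": [0,0,0],"fingers": -1},
])

```text
time_s: 6.2
tcp_pos: [0.6393, 0.1625, 0.1798]
eef_rot: [-180.0, -0.2, -175.2]
contact_force: [-0.3, -0.3, -0.2]
gripper_width: 0.0005
gripper_force: 0.0
```

Emit:
play_rows([
  {"slide": [-0.013,0,0.04],"delta_rot": [0,0,0],"fingers": -1},
  {"slide": [0,0,0.04],"delta_rot": [0,0,0],"fingers": -1},
  {"slide": [0,0,0.02],"delta_rot": [0,0,0],"fingers": -1},
  {"slide": [0,0,0],"delta_rot": [0,0,0],"fingers": -1},
])

```text
time_s: 6.7
tcp_pos: [0.6419, 0.1628, 0.1691]
eef_rot: [-180.0, 0.1, -175.2]
contact_force: [-7.3, -1.3, 18.1]
gripper_width: 0.0004
gripper_force: 8.1
```

Firm contact at z = 0.169, the flat lever's height. Retract and look.

Emit:
play_rows([
  {"slide": [0,0,-0.2],"delta_rot": [0,0,0],"fingers": -1},
  {"slide": [0,0,-0.35],"delta_rot": [0,0,0],"fingers": -1},
  {"slide": [0,0,-0.35],"delta_rot": [0,0,0],"fingers": -1},
  {"slide": [0,0,-0.35],"delta_rot": [0,0,0],"fingers": -1},
  {"slide": [0,0,0],"delta_rot": [0,0,0],"fingers": -1},
  {"slide": [0,0,0],"delta_rot": [0,0,0],"fingers": -1},
])

```text
time_s: 7.45
tcp_pos: [0.6416, 0.1631, 0.3534]
eef_rot: [180.0, -0.0, -175.2]
contact_force: [-0.4, -0.5, -0.7]
gripper_width: 0.0004
gripper_force: 0.0
```

Run:
```python
from h import *
s,c=wcam();a=c["image"][60:300,180:470];b=r.capture("scene")["image"][20:260,140:430]
cv2.imwrite("pics/b4.png",cv2.resize(np.hstack([a,b]),(800,331),interpolation=cv2.INTER_CUBIC));print(s["tcp_pos"],s["contact_force"])
```

```text
[0.64158952 0.16305392 0.35338148] [-0.4300874  -0.47048481 -0.71387405]
```

View pics/b4.png

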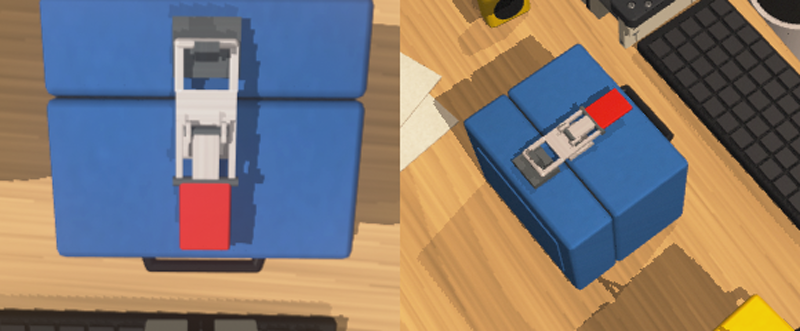

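The lid gap is closed to a thin line, the lever lies flat, and the bar is around the keeper. The arm is clear of everything, so I hand in.

```bash
python3 -c "
from plant import r
print(r.close_job())"
```

```text
the job is handed in; nothing more can be done
None
```

The blue case is latched: in the last pictures the strap's bar is over the keeper, the lever is flat and the lid gap is closed; the yellow case was left alone, and the job was handed in at about 7.5 s (no verdict was returned).

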